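# Measure the free gap on the office kitchenette counter

### The arm

A 6-joint arm with a two-finger parallel gripper is mounted at the origin on the work surface. World frame = base frame: x ahead of the robot, y to its left, z up, the work surface at z = 0. Lengths are in m, angles in rad, forces in N, time in s.
With the tool pointing down it reaches from about 0.35 to 0.975 m from the base axis. Payload 4.9 kg.
Tool frame: the origin (TCP) lies midway between the tips of the shut fingers; the grasp point (between the pads) lies 19 mm behind it; z points along the fingers, y is the direction in which the jaws open and shut (so a half turn about z gives the same grasp; the last joint's range is limited). The gripper opens to 85 mm and grips with 20 to 120 N. Pads are 22 mm wide; open, the fingers measure 114 mm over their backs; the gripper's body (76 mm by 85 mm) begins 54 mm behind the grasp point. The pads swing forward as they close: fully open they stand 13 mm farther back than shut.
Start: joints at [1.167, 0.053, 1.613, -0, 1.476, -0.119], TCP at [0.176, 0.6, 0.231] pointing down, gripper open.
Joint ranges: [-3.01, 3.01], [-1.01, 2.22], [0.06, 2.58], [-1.02, 4.17], [0.09, 2.62], [-3.14, 3.14]. Speed limits (rad/s): [2.57, 2.57, 3.14, 3.14, 3.14, 3.14].

### API

Orientations are given as a rotation vector (axis times angle).
In Python, from rig import readout, imaging, r gives the robot as it stands. The module is installed in compiled form; this text tells all that it offers.
- The arm moves only by the tool carry_out, never from a script. Its argument "moves" is a list of rows, each an object with "dp": the shift along the world's x, y, z in cm, a list of three; "dr": the turn, a rotation vector about the world's x, y, z in degrees, a list of three; "jaw": the finger opening in cm, from 0 to 8.54. In form: [{"dp": [x, y, z], "dr": [wx, wy, wz], "jaw": jaw}, ...]. A call has 1 to 20 rows; each row is the pose to reach, as a shift and turn from the pose commanded when the call began; what a row does not reach only later rows make up. A row lasts 1/10 s, in which the tool goes at most 50 mm and 8.59 degrees, less where a joint would pass 70% of its speed; a pose out of reach is approached as far as the arm can. A call with a gripper value outside its range is refused whole. The fingers move at their own pace and stop on an object; "newtons" is the grip in N (left out, the last holds). Time passes only in rows, so rows that repeat a pose let the fingers close. It gives the time, the measured TCP pose, the force and the opening at its end, in the units of the state.
- readout.get_obs(): the state, without advancing time (a new reading comes with each control period).
- imaging.capture(name): name is "scene" or "side" or "wrist"; returns a dict with "color" (384x512x3 uint8, red, green, blue), "camera_matrix" (3x3 intrinsics, pixels), "dist_coeffs" ([k1, k2, p1, p2, k3] as OpenCV has them; the pictures are not rectified), "eye" and "orientation" of the camera in the world. Camera axes: x right, y down, z forward; pixel columns grow to the right and rows downward; lengths in m; the calibration is good to about 2 mm. A picture is of the moment at which its call begins. There is no depth.
- r.hand_in(): hands the job in, once; it reports no verdict.
The state is a dict: "time_s": time; "qpos": joint angles; "dq": joint speeds; "joint_efforts": joint torques, N m; "tcp_pos": TCP position; "orientation": TCP orientation; "ft_force": force on the tool from outside, world axes, zero at the start; "moment": the same for the moment, N m; "grip_width": finger opening in m.
Only numpy, scipy, OpenCV 4.12 (cv2) and the standard library are available. Lean on these libraries where they do the work, as an engineer would, in place of code of your own. Each camera call takes 0.05 s, during which the arm holds its last target. There are 200 camera calls.

### The job

Measure the gap between the counter's open left end and the drawer unit, where a new appliance is to stand. First clear the small jars, tins and pots standing in that gap onto the wooden tray, upright; the tape measure is in one of the unit's side drawers, and the unit has an anti-tilt interlock, so the middle drawer, left open, must be pushed home before another will open. Then, with the tape measure unlocked and standing on the counter, hook its end over the counter's left end, back the case away square to that edge until its back is up against the side of the drawer unit, press its lock down and leave it standing there, locked and taut, with all the drawers shut and nothing else disturbed.

Things in the scene. Friction and masses are not known exactly. Their poses are not given: they have to be found in the camera images.
- counter_end (a point): point on the upper edge of the counter's open left end. The counter top is at z = 0 and 35 mm thick; this end is a straight edge along world x with nothing beyond it (+y), and the counter runs from it to -y.
- unit: fixed wooden drawer unit, 200 deep (x), 420 wide (y), 98 mm high, not turned. Origin: centre of its underside; carcass front at x = -100 mm, left side (facing the gap) at y = +210 mm. Three drawers side by side at y = 135, 0, -135 mm; an anti-tilt interlock holds the other drawers shut (a few mm of play) while one is open by 10 mm or more. Coasters (middle drawer) and a packet (a side drawer) stay there.
- drawer_left (a joint): opening of the left (+y) drawer in m, 0 shut to 0.125 open towards the robot (-x); about 1.5 N friction, stays where left. Each drawer is 117 mm wide and 159 mm long inside, walls reaching 56 mm and inner floor 12 mm above the counter; the 12 mm thick front panel stands in front of the carcass and reaches 86 mm high.
- drawer_mid (a joint): the same for the middle drawer; it starts partly open.
- drawer_right (a joint): the same for the right (-y) drawer.
- drawer_left_handle (a point): middle of the left drawer's black bar handle: a bar 80 mm long along y, 11 mm thick, 66 mm above the counter, 35 mm in front of the panel, so that it can be pinched from above; moves with the drawer.
- drawer_mid_handle (a point): the same for the middle drawer.
- drawer_right_handle (a point): the same for the right drawer.
- tape: grey tape measure, 0.45 kg, in the left or right drawer at first: case 72 long, 38 wide, 57 mm high. Origin: centre of its underside; x = the way the blade comes out, z up. Back at x = -36, blade mouth at x = 36 mm. Full-height rear part, to grip across the width: x = -36 to 14 mm; then a 50 mm high shoulder with the lock. On the counter its rubber sole holds it against the blade's pull.
- hook_tip (a point): lower edge of the inner face of the steel hook at the blade's end (20 mm wide, 3 mm thick). With the blade in, this face stands 8 mm in front of the mouth. The blade end is sprung downwards: on a surface the hook rides up level with the sole, over an edge it drops 9 mm below the sole.
- blade (a joint): how far the blade is pulled out, m: 0 in, up to 0.31; the spring draws it in, with 1 N at 0 and 1.6 N at 0.31.
- lock (a joint): travel of the tape measure's lock, m: 0 up (blade free) to 0.006 down (blade held). It is a black button, 14 x 20 mm, on the case's front shoulder: middle of its top 25.5 mm in front of the tape's origin (x) and 66 mm above its sole when up, 60 mm when down. Pressed straight down it grips from about 0.0035 on and stays down; 3 N to start, some 10 N to go fully down.
- tray: fixed shallow wooden tray, 168 (x) x 230 (y) mm outside, rim 22 mm high, walls and floor 5 mm thick, turned a little. Origin: centre of its underside.
- coffee_jar: low amber glass jar with a paper label and a black cap, 62 mm across up to 40 mm height, 57 mm high, 0.22 kg. Origin of this and of the next four: centre of the underside. Three to five of the five are present, standing in the gap.
- tea_tin: low square metal tin 56 x 56 mm (its lid, the top 12 mm, 58 x 58), 52 mm high, 0.18 kg; x and y along its sides.
- milk_can: low metal can with a paper label, 60 mm across up to 40 mm height, 52 mm high, 0.25 kg.
- sugar_pot: low white lidded pot, 62 mm across between 6 and 34 mm height, knob top at 54 mm, 0.2 kg.
- pepper_pot: small glass pepper pot with a steel cap, 40 mm across at the foot, 38 mm at the cap, 66 mm high, 0.12 kg.
- glass_mug: glass mug on top of the drawer unit, 74 mm across and 95 mm high, towards its back; bystander.
- saucer: white saucer, 110 mm across, in front of the drawer unit's right end; bystander.
- notepad: paper notepad 100 x 74 x 9 mm near the robot; bystander.
- teaspoon: steel teaspoon, 140 mm, near the robot; bystander.
- kettle: red electric kettle, 222 mm high, 160 mm across, right of the unit; bystander.
- water_bottle: clear half-litre water bottle, 200 mm high, 64 mm across, right of the saucer; bystander.

How it is judged:
On the way, in this order (a step that is already met when the one before it is completed fails the run):
1. the middle drawer is pushed home (value of joint drawer_mid below 0.006 m), for 0.2 s.
2. a side drawer is pulled well open (value of joint any of drawer_left, drawer_right above 0.095 m), for 0.2 s.
3. the tape measure, unlocked, stands on the counter with its hook over the counter's left end (world y of hook_tip above 0.327 m and height (world z) of hook_tip below -0.003 m and height (world z) of tape below 0.004 m and angle between tape's own z axis and vertical below 0.06 rad and value of joint lock below 0.003 m), for 0.2 s.
4. with the hook held on the edge and the lock still up, the case is backed square up against the drawer unit's side (all of step 3 and world y of hook_tip below 0.335 m and value of joint blade above 0.12 m and y of tape in the frame of unit between 0.241 and 0.253 m and x of tape in the frame of unit between -0.1 and 0.1 m and angle between the x axis of tape and the y axis of unit, either way round below 0.08 rad), for 0.2 s.
5. the lock is pressed down (world y of hook_tip between 0.327 and 0.335 m and height (world z) of hook_tip below -0.003 m and height (world z) of tape below 0.004 m and angle between tape's own z axis and vertical below 0.06 rad and value of joint blade above 0.12 m and y of tape in the frame of unit between 0.241 and 0.253 m and x of tape in the frame of unit between -0.1 and 0.1 m and angle between the x axis of tape and the y axis of unit, either way round below 0.08 rad and value of joint lock above 0.004 m), for 0.2 s.
At the end, for the whole second after the job is handed in: Tape flat on the counter (4 mm, 0.06 rad), hook 3 mm down and within 5 mm of the left end, square within 0.08 rad, case back within 7 mm of the unit, lock 4 mm down; drawers within 6 mm of shut; items upright, at rest, centres 20 mm inside the tray's outer sides (all of step 5 and linear speed of tape below 0.02 m/s and value of joint each of drawer_left, drawer_mid, drawer_right below 0.006 m and x of coffee_jar in the frame of tray between -0.064 and 0.064 m and y of coffee_jar in the frame of tray between -0.095 and 0.095 m and height (world z) of each of coffee_jar, tea_tin, milk_can, sugar_pot, pepper_pot below 0.012 m and angle between each of coffee_jar, tea_tin, milk_can, sugar_pot, pepper_pot's own z axis and vertical below 0.12 rad and linear speed of each of coffee_jar, tea_tin, milk_can, sugar_pot, pepper_pot below 0.03 m/s and x of tea_tin in the frame of tray between -0.064 and 0.064 m and y of tea_tin in the frame of tray between -0.095 and 0.095 m and x of milk_can in the frame of tray between -0.064 and 0.064 m and y of milk_can in the frame of tray between -0.095 and 0.095 m and x of sugar_pot in the frame of tray between -0.064 and 0.064 m and y of sugar_pot in the frame of tray between -0.095 and 0.095 m and x of pepper_pot in the frame of tray between -0.064 and 0.064 m and y of pepper_pot in the frame of tray between -0.095 and 0.095 m); the robot touches nothing.
It fails at once if a bystander on the counter or on the unit is knocked more than 4 cm away (distance of any of glass_mug, saucer, notepad, teaspoon, kettle, water_bottle from where it was at the start of the episode above 0.04 m).
It fails at once if the tape measure is dropped or knocked over on the floor side of the counter (height (world z) of tape below -0.05 m).
Of coffee_jar, tea_tin, milk_can, sugar_pot, pepper_pot only 3 to 5 are there at a start; the rules pass over those that are not, and their reading is None.
At some moment in a run one of coffee_jar, tea_tin, milk_can, sugar_pot may be knocked a few centimetres aside while the robot is not near it.
It also fails if it takes over 210 s, if anything falls off the work surface, if the arm or the gripper's body presses on something with over 40 N, if the wrist force passes 120 N, or if a joint passes its speed limit or range.

## Working session

There is one attempt and no reset: what is moved stays moved. The work goes in short steps, Python scripts to look and compute and a tool call to move; the robot and the scene stay as the last step left them, time stands still between calls to the robot, and variables do not carry over. Pictures are saved under pics/ and viewed, about 12 in all and at most 16, crops included, and the job is handed in when it is done.

Besides the shell and the picture viewer there is one more tool, called after "Call:" as a command line: name --argument value ..., lists and objects as JSON in quotes. carry_out: Moves the arm, as the interface text tells. Its arguments: {"type":"object","properties":{"moves":{"type":"array","items":{"type":"object","properties":{"dp":{"type":"array","items":{"type":"number"}},"dr":{"type":"array","items":{"type":"number"}},"jaw":{"type":"number"}}}},"newtons":{"type":"number"}},"required":["moves"]}

```bash
mkdir -p pics; cat > h.py <<'E'
import numpy as np, cv2
from rig import readout, imaging, r
from scipy.spatial.transform import Rotation as R
def cap(name,fn=None,scale=1.5):
    d=imaging.capture(name)
    if fn: cv2.imwrite('pics/'+fn,cv2.resize(d['color'][:,:,::-1],None,fx=scale,fy=scale,interpolation=cv2.INTER_CUBIC))
    np.save('pics/%s.npy'%(fn or name),d,allow_pickle=True); return d
def load(fn): return np.load('pics/%s.npy'%fn,allow_pickle=True).item()
def rot(d):
    o=np.array(d['orientation'],float)
    return o if o.shape==(3,3) else R.from_rotvec(o).as_matrix()
def ray(d,u,v):
    p=cv2.undistortPoints(np.array([[[u,v]]],float),np.array(d['camera_matrix']),np.array(d['dist_coeffs'])).ravel()
    w=rot(d)@np.array([p[0],p[1],1]); return np.array(d['eye'],float),w/np.linalg.norm(w)
def onz(d,u,v,z):
    e,w=ray(d,u,v); return e+w*(z-e[2])/w[2]
def tri(*obs):
    A=np.zeros((3,3));b=np.zeros(3)
    for d,u,v in obs:
        e,w=ray(d,u,v);P=np.eye(3)-np.outer(w,w);A+=P;b+=P@e
    x=np.linalg.solve(A,b); return x,[round(np.linalg.norm(np.cross(x-ray(*o)[0],ray(*o)[1])),4) for o in obs]
def proj(d,X):
    Rm=rot(d); rv=cv2.Rodrigues(Rm.T)[0]; t=-Rm.T@np.array(d['eye'],float)
    return cv2.projectPoints(np.array(X,float).reshape(-1,3),rv,t,np.array(d['camera_matrix']),np.array(d['dist_coeffs']))[0].reshape(-1,2)
E
python3 - <<'E'
from h import *
for n in ['scene','side']:
    d=cap(n,n+'1.png'); print(n,d['eye'],np.shape(d['orientation']),d['orientation'],d['camera_matrix'])
print(readout.get_obs())
E
```

```text
scene [ 1.34669304 -0.71351577  0.82735551] (3,) [-2.01350551 -1.03169152  0.4967701 ] [[411.13352832   0.         258.03557895]
 [  0.         411.13352832 187.09310461]
 [  0.           0.           1.        ]]
side [0.42019399 0.8504831  0.86358462] (3,) [-0.15137419  2.77274929 -1.34945331] [[413.37015395   0.         259.4966584 ]
 [  0.         413.37015395 193.47885627]
 [  0.           0.           1.        ]]
{'time_s': 0.1, 'qpos': array([ 1.16702466e+00,  5.33155358e-02,  1.61416947e+00,  3.02986194e-05,
        1.47600679e+00, -1.18957270e-01]), 'dq': array([-0.00168786, -0.00272401, -0.00305985,  0.00049824, -0.00279677,
       -0.00047903]), 'joint_efforts': array([-6.98435315e-05, -3.94904602e+01, -3.71363783e+01, -1.35029773e-04,
        3.85195468e-03, -4.42612603e-06]), 'tcp_pos': array([0.17535237, 0.59930326, 0.23016302]), 'orientation': array([-4.45805330e-01, -3.10927445e+00,  2.86913711e-03]), 'ft_force': array([-0.06912221, -0.33674328, -0.00559649]), 'moment': array([-0.04511051, -0.02925702,  0.04830196]), 'grip_width': 0.08545406223426473}
```

View pics/scene1.png

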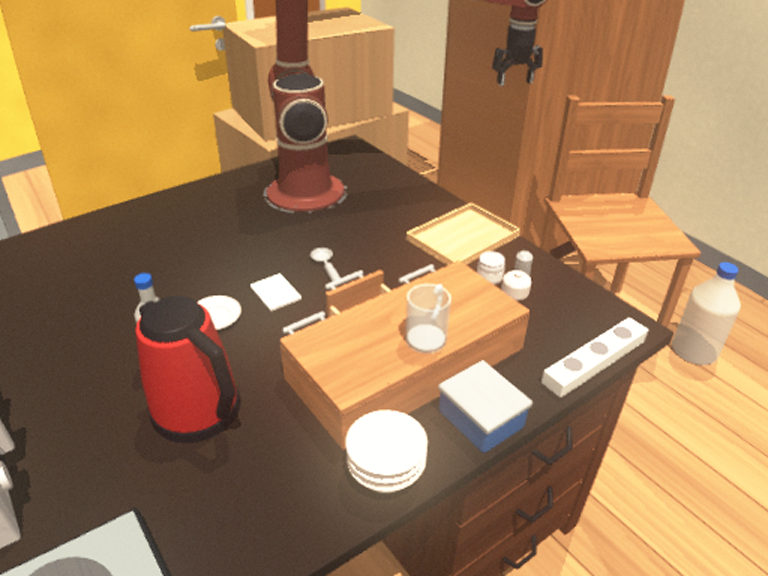

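View pics/side1.png

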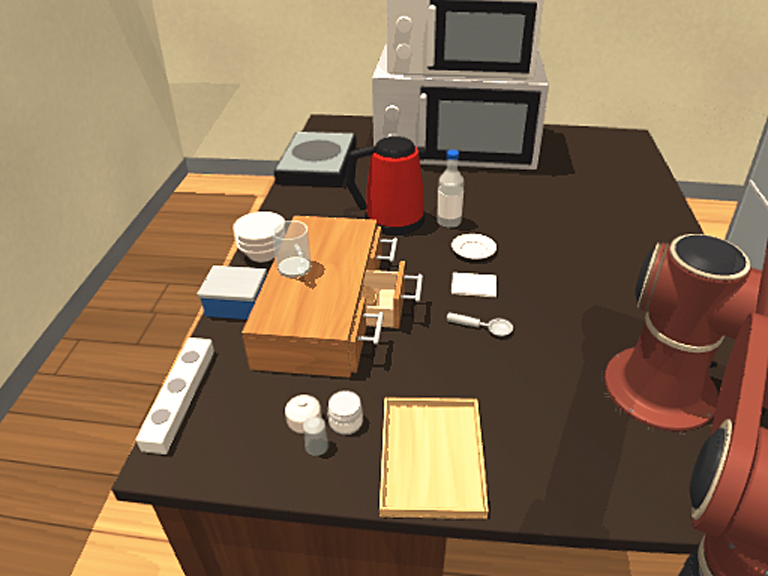

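```bash
python3 - <<'E'
from h import *
s=load('side1.png');c=load('scene1.png')
cr=lambda d,x0,x1,y0,y1:cv2.resize(d['color'][y0:y1,x0:x1,::-1],None,fx=3,fy=3,interpolation=cv2.INTER_CUBIC)
a=cr(s,150,340,140,350); b=cr(c,180,370,125,290)
a=cv2.copyMakeBorder(cr(s,150,345,135,345)[:600],0,0,0,0,cv2.BORDER_CONSTANT)
cv2.imwrite('pics/a.png',a);cv2.imwrite('pics/b.png',b);print(a.shape,b.shape)
E
```

```text
(600, 585, 3) (495, 570, 3)
```

View pics/a.png

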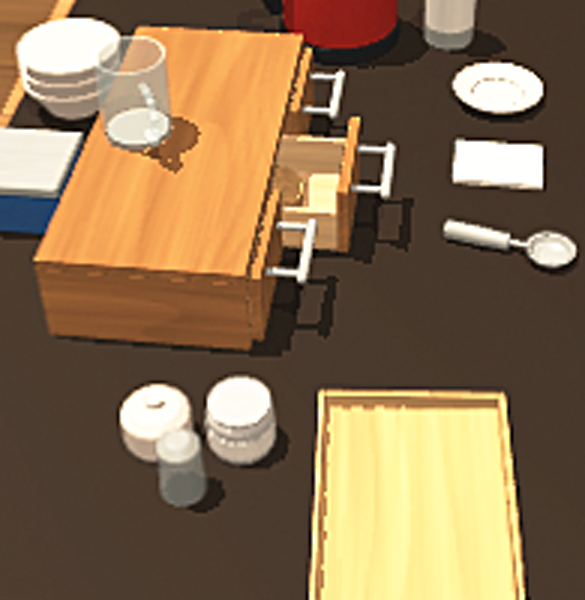

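View pics/b.png

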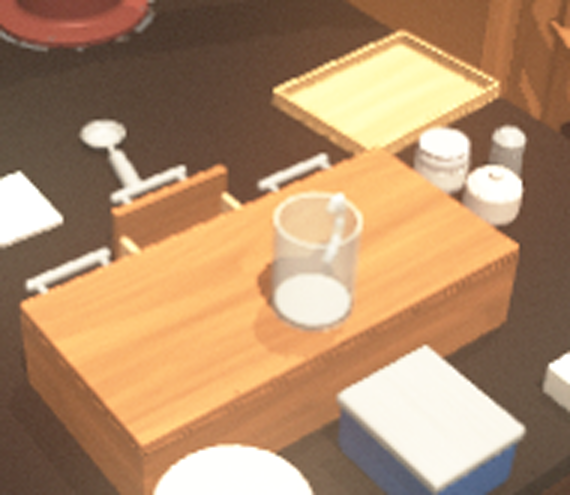

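```bash
cat >> h.py <<'E'
def A(x,y): return (load('side1.png'),150+x/3-.33,135+y/3-.33)
def B(x,y): return (load('scene1.png'),180+x/3-.33,125+y/3-.33)
E
python3 - <<'E'
from h import *
np.set_printoptions(precision=4,suppress=True)
def T(n,a,b): print(n,*tri(A(*a),B(*b)))
T('unit back-left top',(37,262),(517,246))
T('unit front-left top',(248,275),(378,150))
T('milk top c',(240,391),(444,142))
T('sugar knob',(156,403),(495,174))
T('pepper top',(182,443),(509,135))
T('lh',(310,248),(294,171))
T('mh',(391,168),(150,183))
T('rh',(341,92),(68,271))
print('tray in side z=.022')
for p in [(320,392),(505,392)]: print(onz(*A(*p),.022))
s=load('side1.png')
for p in [(380,515),(487,515)]: print(onz(s,p[0]/1.5,p[1]/1.5,.022))
for p in [(276,93),(400,33),(497,85),(376,150)]: print('b',onz(*B(*p),.022))
for p in [(118,492),(400,520),(690,548)]: print('edge',onz(s,p[0]/1.5,p[1]/1.5,0))
c=load('scene1.png')
for p in [(668,333)]: print('edge',onz(c,p[0]/1.5,p[1]/1.5,0))
for n,p in dict(milkbot=(240,460),sugbot=(156,458),pepbot=(183,505)).items(): print(n,onz(*A(*p),0))
E
```

```text
unit back-left top [0.7917 0.0325 0.0941] [np.float64(0.0009), np.float64(0.0009)]
unit front-left top [0.5946 0.0295 0.0931] [np.float64(0.003), np.float64(0.003)]
milk top c [0.5864 0.1374 0.0558] [np.float64(0.0037), np.float64(0.0037)]
sugar knob [0.6567 0.1502 0.0475] [np.float64(0.0014), np.float64(0.0014)]
pepper top [0.6233 0.2024 0.0598] [np.float64(0.0028), np.float64(0.0028)]
lh [ 0.5466 -0.0422  0.0675] [np.float64(0.0029), np.float64(0.0029)]
mh [ 0.4776 -0.1765  0.0675] [np.float64(0.0029), np.float64(0.0029)]
rh [ 0.5455 -0.314   0.0651] [np.float64(0.0039), np.float64(0.0039)]
tray in side z=.022
[0.5183 0.0981 0.022 ]
[0.352  0.0809 0.022 ]
[0.4971 0.3353 0.022 ]
[0.3353 0.3187 0.022 ]
b [0.3642 0.0799 0.022 ]
b [0.3414 0.3037 0.022 ]
b [0.5054 0.3166 0.022 ]
b [0.5243 0.1    0.022 ]
edge [0.9303 0.3346 0.    ]
edge [0.4673 0.3272 0.    ]
edge [0.0239 0.3379 0.    ]
edge [0.9469 0.3158 0.    ]
milkbot [0.5814 0.1653 0.    ]
sugbot [0.6554 0.1715 0.    ]
pepbot [0.6215 0.2187 0.    ]
```

Call:
carry_out --moves '[{"dp": [44.4,-43,4],"dr": [0,0,-73.7],"jaw": 6},{"dp": [44.4,-43,4],"dr": [0,0,-73.7],"jaw": 6},{"dp": [44.4,-43,4],"dr": [0,0,-73.7],"jaw": 6},{"dp": [44.4,-43,4],"dr": [0,0,-73.7],"jaw": 6},{"dp": [44.4,-43,4],"dr": [0,0,-73.7],"jaw": 6},{"dp": [44.4,-43,4],"dr": [0,0,-73.7],"jaw": 6},{"dp": [44.4,-43,4],"dr": [0,0,-73.7],"jaw": 6},{"dp": [44.4,-43,4],"dr": [0,0,-73.7],"jaw": 6},{"dp": [44.4,-43,4],"dr": [0,0,-73.7],"jaw": 6},{"dp": [44.4,-43,4],"dr": [0,0,-73.7],"jaw": 6},{"dp": [44.4,-43,4],"dr": [0,0,-73.7],"jaw": 6},{"dp": [44.4,-43,4],"dr": [0,0,-73.7],"jaw": 6},{"dp": [44.4,-43,4],"dr": [0,0,-73.7],"jaw": 6},{"dp": [44.4,-43,4],"dr": [0,0,-73.7],"jaw": 6},{"dp": [44.4,-43,4],"dr": [0,0,-73.7],"jaw": 6},{"dp": [44.4,-43,4],"dr": [0,0,-73.7],"jaw": 6},{"dp": [44.4,-43,4],"dr": [0,0,-73.7],"jaw": 6},{"dp": [44.4,-43,4],"dr": [0,0,-73.7],"jaw": 6}]'

```text
time_s: 1.9
tcp_pos: [0.6189, 0.1709, 0.2714]
orientation: [2.22, 2.223, 0.0]
ft_force: [-0.2, 0.4, -0.2]
grip_width: 0.0601
```

```bash
python3 - <<'E'
from h import *
d=cap('wrist','w1.png'); o=readout.get_obs(); print(d['eye'],d['orientation'],o['time_s'],o['tcp_pos'],o['orientation'],o['qpos'],o['grip_width'])
print(R.from_rotvec(o['orientation']).as_matrix())
E
```

```text
[0.61841899 0.24309402 0.41463802] [2.85385836e+00 2.87545864e-03 1.44445557e-03] 1.95 [0.61901402 0.17073508 0.27149198] [2.22009440e+00 2.22266349e+00 2.96526385e-04] [1.53296561e-01 7.20744284e-02 1.52600287e+00 4.07699720e-05
 1.54331115e+00 1.52138917e-01] 0.059911701996429846
[[-1.15653389e-03  9.99999312e-01  1.95588521e-04]
 [ 9.99999329e-01  1.15651993e-03  7.14583125e-05]
 [ 7.12320613e-05  1.95671034e-04 -9.99999978e-01]]
```

View pics/w1.png

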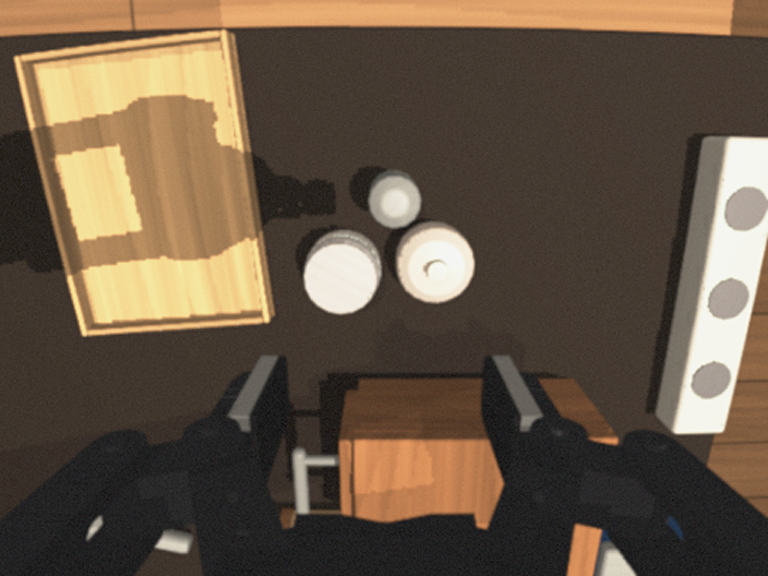

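```bash
python3 - <<'E'
from h import *
np.set_printoptions(precision=4,suppress=True)
d=load('w1.png')
for n,x,y,z in [('pepper',397,202,.066),('milk',342,279,.052),('sugar',436,269,.054),('sugbody',435,263,.034),('edgeL',200,29,0),('edgeR',560,32,0),('unit_topedge z.098',480,436,.098),('unit frontleft top',344,440,.098),('unit bot',440,378,0),('t1',18,58,.022),('t2',228,33,.022),('t3',268,321,.022),('t4',84,333,.022)]:
    print(n,onz(d,x/1.5-.2,y/1.5-.2,z))
E
```

```text
pepper [0.6273 0.2012 0.066 ]
milk [0.5862 0.1409 0.052 ]
sugar [0.6576 0.1494 0.054 ]
sugbody [0.6588 0.1492 0.034 ]
edgeL [0.475  0.3279 0.    ]
edgeR [0.7548 0.3262 0.    ]
unit_topedge z.098 [0.6898 0.033  0.098 ]
unit frontleft top [0.5888 0.0296 0.098 ]
unit bot [0.6706 0.0306 0.    ]
t1 [0.3383 0.3076 0.022 ]
t2 [0.5033 0.3203 0.022 ]
t3 [0.5196 0.0952 0.022 ]
t4 [0.3557 0.083  0.022 ]
```

Call:
carry_out --moves '[{"dp": [0.7,3.1,0],"jaw": 6},{"dp": [0.7,3.1,-5],"jaw": 6},{"dp": [0.7,3.1,-10],"jaw": 6},{"dp": [0.7,3.1,-15],"jaw": 6},{"dp": [0.7,3.1,-20],"jaw": 6},{"dp": [0.7,3.1,-23],"jaw": 6},{"dp": [0.7,3.1,-24.8],"jaw": 6},{"dp": [0.7,3.1,-24.8],"jaw": 6},{"dp": [0.7,3.1,-24.8],"jaw": 2},{"dp": [0.7,3.1,-24.8],"jaw": 2},{"dp": [0.7,3.1,-24.8],"jaw": 2},{"dp": [0.7,3.1,-24.8],"jaw": 2},{"dp": [0.7,3.1,-24.8],"jaw": 2},{"dp": [0.7,3.1,-23],"jaw": 2},{"dp": [0.7,3.1,-20],"jaw": 2},{"dp": [0.7,3.1,-16],"jaw": 2}]' --newtons 25

```text
validation failed for argument at $.mo...
```

Call:
carry_out --moves '[{"dp": [0.7,3.1,0],"dr": [0,0,0],"jaw": 6},{"dp": [0.7,3.1,-5],"dr": [0,0,0],"jaw": 6},{"dp": [0.7,3.1,-10],"dr": [0,0,0],"jaw": 6},{"dp": [0.7,3.1,-15],"dr": [0,0,0],"jaw": 6},{"dp": [0.7,3.1,-20],"dr": [0,0,0],"jaw": 6},{"dp": [0.7,3.1,-23],"dr": [0,0,0],"jaw": 6},{"dp": [0.7,3.1,-24.8],"dr": [0,0,0],"jaw": 6},{"dp": [0.7,3.1,-24.8],"dr": [0,0,0],"jaw": 6},{"dp": [0.7,3.1,-24.8],"dr": [0,0,0],"jaw": 2},{"dp": [0.7,3.1,-24.8],"dr": [0,0,0],"jaw": 2},{"dp": [0.7,3.1,-24.8],"dr": [0,0,0],"jaw": 2},{"dp": [0.7,3.1,-24.8],"dr": [0,0,0],"jaw": 2},{"dp": [0.7,3.1,-24.8],"dr": [0,0,0],"jaw": 2},{"dp": [0.7,3.1,-23],"dr": [0,0,0],"jaw": 2},{"dp": [0.7,3.1,-20],"dr": [0,0,0],"jaw": 2},{"dp": [0.7,3.1,-16],"dr": [0,0,0],"jaw": 2}]' --newtons 25

```text
time_s: 3.55
tcp_pos: [0.6246, 0.2003, 0.1104]
orientation: [-2.22, -2.219, 0.007]
ft_force: [0.9, 0.0, -1.4]
grip_width: 0.0368
```

Call:
carry_out --moves '[{"dp": [-4,2,0],"dr": [0,0,0],"jaw": 2},{"dp": [-8,4,0],"dr": [0,0,0],"jaw": 2},{"dp": [-12,6,0],"dr": [0,0,0],"jaw": 2},{"dp": [-15.7,7.9,0],"dr": [0,0,0],"jaw": 2},{"dp": [-15.7,7.9,0],"dr": [0,0,0],"jaw": 2},{"dp": [-15.7,7.9,-4],"dr": [0,0,0],"jaw": 2},{"dp": [-15.7,7.9,-7],"dr": [0,0,0],"jaw": 2},{"dp": [-15.7,7.9,-8.2],"dr": [0,0,0],"jaw": 2},{"dp": [-15.7,7.9,-8.2],"dr": [0,0,0],"jaw": 2},{"dp": [-15.7,7.9,-8.2],"dr": [0,0,0],"jaw": 2},{"dp": [-15.7,7.9,-8.2],"dr": [0,0,0],"jaw": 5},{"dp": [-15.7,7.9,-8.2],"dr": [0,0,0],"jaw": 5},{"dp": [-15.7,7.9,-8.2],"dr": [0,0,0],"jaw": 5},{"dp": [-15.7,7.9,-6],"dr": [0,0,0],"jaw": 5},{"dp": [-15.7,7.9,-2],"dr": [0,0,0],"jaw": 5},{"dp": [-15.7,7.9,3],"dr": [0,0,0],"jaw": 8.5}]'

```text
time_s: 5.15
tcp_pos: [0.4678, 0.279, 0.1402]
orientation: [-2.22, -2.22, 0.008]
ft_force: [0.8, 0.0, 0.6]
grip_width: 0.0631
```

Call:
carry_out --moves '[{"dp": [4,-3,0],"dr": [0,0,8],"jaw": 8.5},{"dp": [8,-6,0],"dr": [0,0,16],"jaw": 8.5},{"dp": [12,-9,0],"dr": [0,0,24],"jaw": 8.5},{"dp": [16,-11,0],"dr": [0,0,32],"jaw": 8.5},{"dp": [18.9,-13.1,0],"dr": [0,0,40],"jaw": 8.5},{"dp": [18.9,-13.1,0],"dr": [0,0,48],"jaw": 8.5},{"dp": [18.9,-13.1,0],"dr": [0,0,56],"jaw": 8.5},{"dp": [18.9,-13.1,0],"dr": [0,0,64],"jaw": 8.5},{"dp": [18.9,-13.1,0],"dr": [0,0,72],"jaw": 8.5},{"dp": [18.9,-13.1,0],"dr": [0,0,80],"jaw": 8.5},{"dp": [18.9,-13.1,0],"dr": [0,0,88],"jaw": 8.5},{"dp": [18.9,-13.1,0],"dr": [0,0,90],"jaw": 8.5},{"dp": [18.9,-13.1,0],"dr": [0,0,90],"jaw": 8.5}]'

```text
time_s: 6.45
tcp_pos: [0.6586, 0.1488, 0.1413]
orientation: [-0.001, -3.142, 0.0]
ft_force: [1.4, 0.1, 0.0]
grip_width: 0.0853
```

```bash
python3 - <<'E'
from h import *
d=cap('wrist','w2.png'); o=readout.get_obs(); print(d['eye'],d['orientation'],o['time_s'],o['tcp_pos'],o['orientation'],o['qpos'],o['grip_width'])
print(proj(d,[[.6583,.1485,.054],[.586,.14,.052],[.6583,.1485,0],[.4685,.2796,.07]])*1.5)
E
```

```text
[0.58632101 0.14906886 0.28452764] [2.06636194 2.06711103 0.29801127] 6.5 [0.65861159 0.14879145 0.14134598] [ 1.87278813e-03  3.14158041e+00 -1.44682803e-05] [ 1.12077120e-01  2.34239141e-01  1.56600864e+00 -1.07475264e-05
  1.34133430e+00 -1.45752450e+00] 0.0850129269706013
[[ 383.79044452  292.68285998]
 [ 365.0672289   139.41018345]
 [ 384.00927448  265.61267974]
 [ 723.5154268  -165.20449896]]
```

View pics/w2.png

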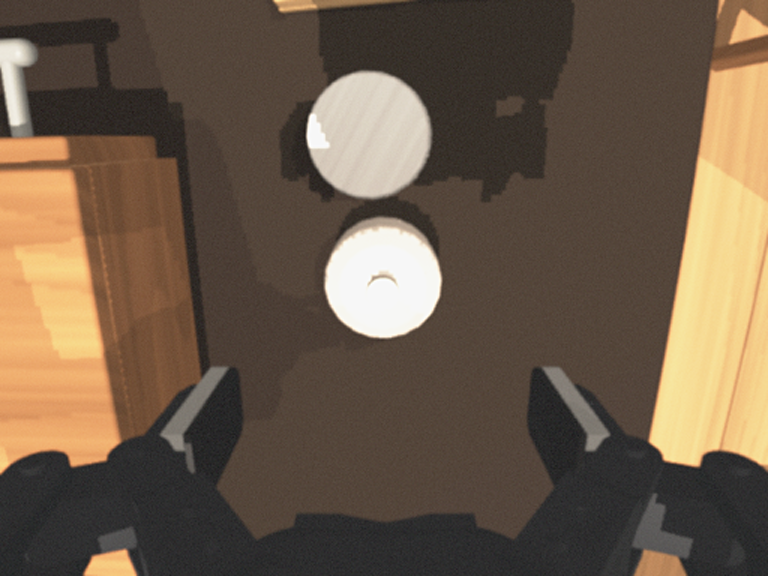

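Call:
carry_out --moves '[{"dp": [-0.2,0,-5],"dr": [0,0,0],"jaw": 8.5},{"dp": [-0.2,0,-9],"dr": [0,0,0],"jaw": 8.5},{"dp": [-0.2,0,-12],"dr": [0,0,0],"jaw": 8.5},{"dp": [-0.2,0,-13.4],"dr": [0,0,0],"jaw": 8.5},{"dp": [-0.2,0,-13.4],"dr": [0,0,0],"jaw": 8.5},{"dp": [-0.2,0,-13.4],"dr": [0,0,0],"jaw": 4},{"dp": [-0.2,0,-13.4],"dr": [0,0,0],"jaw": 4},{"dp": [-0.2,0,-13.4],"dr": [0,0,0],"jaw": 4},{"dp": [-0.2,0,-13.4],"dr": [0,0,0],"jaw": 4},{"dp": [-0.2,0,-13.4],"dr": [0,0,0],"jaw": 4},{"dp": [-0.2,0,-12],"dr": [0,0,0],"jaw": 4},{"dp": [-0.2,0,-9],"dr": [0,0,0],"jaw": 4},{"dp": [-0.2,0,-5],"dr": [0,0,0],"jaw": 4}]'

```text
time_s: 7.8
tcp_pos: [0.6539, 0.1486, 0.0894]
orientation: [-0.001, -3.135, 0.001]
ft_force: [0.5, 0.4, -2.8]
grip_width: 0.0605
```

Call:
carry_out --moves '[{"dp": [-4,1,0],"dr": [0,0,0],"jaw": 4},{"dp": [-8,2,0],"dr": [0,0,0],"jaw": 4},{"dp": [-12,3,0],"dr": [0,0,0],"jaw": 4},{"dp": [-16,4,0],"dr": [0,0,0],"jaw": 4},{"dp": [-20,5,0],"dr": [0,0,0],"jaw": 4},{"dp": [-22.7,5.3,0],"dr": [0,0,0],"jaw": 4},{"dp": [-22.7,5.3,0],"dr": [0,0,0],"jaw": 4},{"dp": [-22.7,5.3,-4],"dr": [0,0,0],"jaw": 4},{"dp": [-22.7,5.3,-7],"dr": [0,0,0],"jaw": 4},{"dp": [-22.7,5.3,-7.8],"dr": [0,0,0],"jaw": 4},{"dp": [-22.7,5.3,-7.8],"dr": [0,0,0],"jaw": 4},{"dp": [-22.7,5.3,-7.8],"dr": [0,0,0],"jaw": 7.4},{"dp": [-22.7,5.3,-7.8],"dr": [0,0,0],"jaw": 7.4},{"dp": [-22.7,5.3,-7.8],"dr": [0,0,0],"jaw": 7.4},{"dp": [-22.7,5.3,-6],"dr": [0,0,0],"jaw": 7.4},{"dp": [-22.7,5.3,-2],"dr": [0,0,0],"jaw": 7.4},{"dp": [-22.7,5.3,3],"dr": [0,0,0],"jaw": 8.5},{"dp": [-22.7,5.3,6],"dr": [0,0,0],"jaw": 8.5}]'

```text
time_s: 9.6
tcp_pos: [0.431, 0.2022, 0.1555]
orientation: [0.0, 3.137, 0.002]
ft_force: [0.3, -0.2, 0.1]
grip_width: 0.085
```

Call:
carry_out --moves '[{"dp": [4,-1.5,0],"dr": [0,0,-8],"jaw": 8.5},{"dp": [8,-3,0],"dr": [0,0,-16],"jaw": 8.5},{"dp": [12,-4.5,0],"dr": [0,0,-24],"jaw": 8.5},{"dp": [15.4,-6,0],"dr": [0,0,-32],"jaw": 8.5},{"dp": [15.4,-6,0],"dr": [0,0,-40],"jaw": 8.5},{"dp": [15.4,-6,0],"dr": [0,0,-48],"jaw": 8.5},{"dp": [15.4,-6,0],"dr": [0,0,-56],"jaw": 8.5},{"dp": [15.4,-6,0],"dr": [0,0,-64],"jaw": 8.5},{"dp": [15.4,-6,0],"dr": [0,0,-72],"jaw": 8.5},{"dp": [15.4,-6,0],"dr": [0,0,-80],"jaw": 8.5},{"dp": [15.4,-6,0],"dr": [0,0,-88],"jaw": 8.5},{"dp": [15.4,-6,0],"dr": [0,0,-90],"jaw": 8.5},{"dp": [15.4,-6,0],"dr": [0,0,-90],"jaw": 8.5}]'

```text
time_s: 10.9
tcp_pos: [0.5836, 0.1417, 0.1514]
orientation: [2.222, 2.221, 0.0]
ft_force: [-0.0, -0.7, -0.4]
grip_width: 0.0849
```

```bash
python3 - <<'E'
from h import *
d=cap('wrist','w3.png'); o=readout.get_obs(); print(o['time_s'],o['tcp_pos'],o['orientation'],o['grip_width'])
print(proj(d,[[.5845,.1415,.052]])*1.5)
E
```

```text
10.95 [0.58361549 0.14174978 0.15138876] [2.22088893e+00 2.22192754e+00 8.01625517e-05] 0.08506053022607485
[[386.36841564 286.3556476 ]]
```

View pics/w3.png

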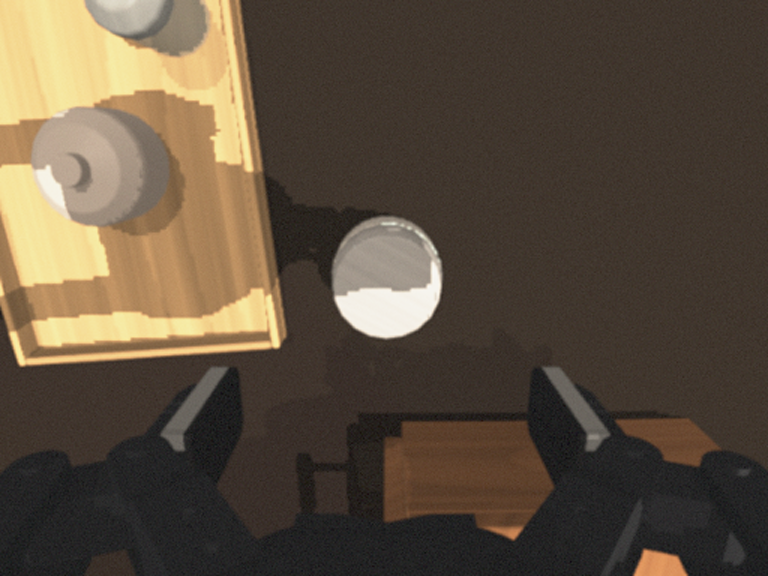

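Call:
carry_out --moves '[{"dp": [0.1,0,-5],"dr": [0,0,0],"jaw": 8.5},{"dp": [0.1,0,-10],"dr": [0,0,0],"jaw": 8.5},{"dp": [0.1,0,-13],"dr": [0,0,0],"jaw": 8.5},{"dp": [0.1,0,-14.2],"dr": [0,0,0],"jaw": 8.5},{"dp": [0.1,0,-14.2],"dr": [0,0,0],"jaw": 8.5},{"dp": [0.1,0,-14.2],"dr": [0,0,0],"jaw": 4},{"dp": [0.1,0,-14.2],"dr": [0,0,0],"jaw": 4},{"dp": [0.1,0,-14.2],"dr": [0,0,0],"jaw": 4},{"dp": [0.1,0,-14.2],"dr": [0,0,0],"jaw": 4},{"dp": [0.1,0,-14.2],"dr": [0,0,0],"jaw": 4},{"dp": [0.1,0,-13],"dr": [0,0,0],"jaw": 4},{"dp": [0.1,0,-10],"dr": [0,0,0],"jaw": 4},{"dp": [0.1,0,-6],"dr": [0,0,0],"jaw": 4}]'

```text
time_s: 12.25
tcp_pos: [0.5823, 0.1415, 0.0901]
orientation: [-2.219, -2.219, 0.007]
ft_force: [0.3, 0.6, -1.8]
grip_width: 0.0589
```

```bash
python3 - <<'E'
from h import *
c,s=np.cos(.076),np.sin(.076)
for p in [(-.01,-.073),(0,0)]: print(.4292+c*p[0]-s*p[1],.2015+s*p[0]+c*p[1])
print('sugar knob',onz(load('w3.png'),73/1.5,170/1.5,.059))
E
```

```text
0.4247715267693353 0.1279514539583189
0.4292 0.2015
sugar knob [0.43443602 0.20163772 0.059     ]
```

Call:
carry_out --moves '[{"dp": [-4,-0.4,0],"dr": [0,0,0],"jaw": 4},{"dp": [-8,-0.8,0],"dr": [0,0,0],"jaw": 4},{"dp": [-12,-1.2,0],"dr": [0,0,0],"jaw": 4},{"dp": [-15.9,-1.4,0],"dr": [0,0,0],"jaw": 4},{"dp": [-15.9,-1.4,0],"dr": [0,0,0],"jaw": 4},{"dp": [-15.9,-1.4,-4],"dr": [0,0,0],"jaw": 4},{"dp": [-15.9,-1.4,-7],"dr": [0,0,0],"jaw": 4},{"dp": [-15.9,-1.4,-7.7],"dr": [0,0,0],"jaw": 4},{"dp": [-15.9,-1.4,-7.7],"dr": [0,0,0],"jaw": 4},{"dp": [-15.9,-1.4,-7.7],"dr": [0,0,0],"jaw": 7.2},{"dp": [-15.9,-1.4,-7.7],"dr": [0,0,0],"jaw": 7.2},{"dp": [-15.9,-1.4,-7.7],"dr": [0,0,0],"jaw": 7.2},{"dp": [-15.9,-1.4,-6],"dr": [0,0,0],"jaw": 7.2},{"dp": [-15.9,-1.4,-2],"dr": [0,0,0],"jaw": 7.2},{"dp": [-15.9,-1.4,3],"dr": [0,0,0],"jaw": 7.2},{"dp": [-15.9,-1.4,8],"dr": [0,0,0],"jaw": 6},{"dp": [-15.9,-1.4,11],"dr": [0,0,0],"jaw": 4},{"dp": [-15.9,-1.4,11],"dr": [0,0,0],"jaw": 2}]'

```text
time_s: 14.05
tcp_pos: [0.4289, 0.1282, 0.2079]
orientation: [2.217, 2.216, 0.015]
ft_force: [0.5, 0.0, 0.7]
grip_width: 0.0318
```

Call:
carry_out --moves '[{"dp": [1,-5,0],"dr": [0,0,0],"jaw": 3},{"dp": [2,-10,0],"dr": [0,0,0],"jaw": 3},{"dp": [3,-15,0],"dr": [0,0,0],"jaw": 3},{"dp": [4,-20,-2],"dr": [0,0,0],"jaw": 3},{"dp": [4.6,-25,-4],"dr": [0,0,0],"jaw": 3},{"dp": [4.6,-30,-5],"dr": [0,0,0],"jaw": 3},{"dp": [4.6,-30.7,-5.5],"dr": [0,0,0],"jaw": 3},{"dp": [4.6,-30.7,-5.5],"dr": [0,0,0],"jaw": 3}]'

```text
time_s: 14.85
tcp_pos: [0.4699, -0.1808, 0.1435]
orientation: [-2.223, -2.213, 0.003]
ft_force: [-0.2, 0.7, 0.1]
grip_width: 0.0296
```

```bash
python3 - <<'E'
from h import *
d=cap('wrist','w4.png'); o=readout.get_obs(); print(o['time_s'],o['tcp_pos'],o['orientation'],o['grip_width'])
print(proj(d,[[.4776,-.139,.0715],[.4776,-.219,.0715],[.513,-.12,.086],[.546,-.004,.0715]])*1.5)
E
```

```text
14.9 [ 0.47044694 -0.17952558  0.14437468] [-2.22193824e+00 -2.21567199e+00  9.99029065e-04] 0.030069140484627242
[[ 402.72910902  212.11057703]
 [ 401.60727129  378.10554911]
 [ 492.84754147  169.57161438]
 [ 583.41125298 -138.59898015]]
```

View pics/w4.png

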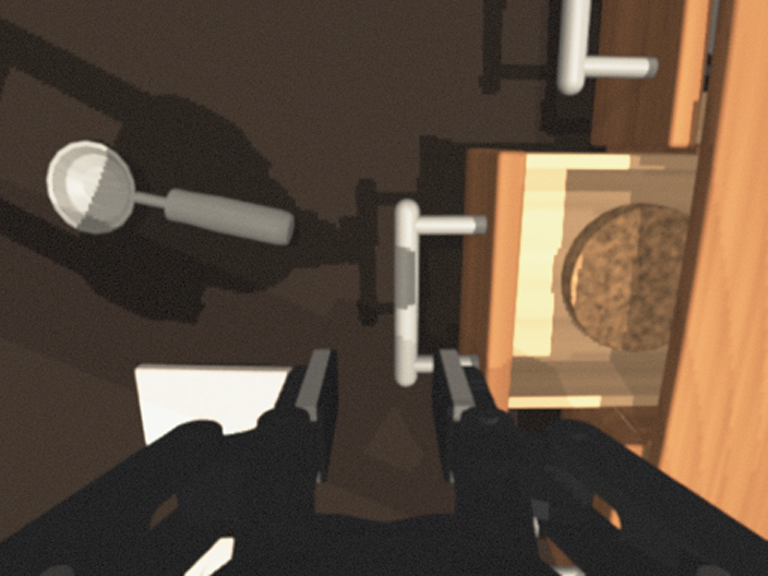

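Call:
carry_out --moves '[{"dp": [0,0,0],"dr": [0,0,0],"jaw": 3},{"dp": [0,0,0],"dr": [0,0,0],"jaw": 3}]'

```text
time_s: 15.1
tcp_pos: [0.4718, -0.1781, 0.1466]
orientation: [2.22, 2.223, 0.001]
ft_force: [0.7, 0.5, -0.2]
grip_width: 0.0296
```

Call:
carry_out --moves '[{"dp": [0.65,0,0],"dr": [0,0,0],"jaw": 3},{"dp": [0.65,0,-4],"dr": [0,0,0],"jaw": 3},{"dp": [0.65,0,-8],"dr": [0,0,0],"jaw": 3},{"dp": [0.65,0,-10],"dr": [0,0,0],"jaw": 3},{"dp": [0.65,0,-10],"dr": [0,0,0],"jaw": 3},{"dp": [0.65,0,-10],"dr": [0,0,0],"jaw": 0.4},{"dp": [0.65,0,-10],"dr": [0,0,0],"jaw": 0.4},{"dp": [0.65,0,-10],"dr": [0,0,0],"jaw": 0.4},{"dp": [0.65,0,-10],"dr": [0,0,0],"jaw": 0.4}]' --newtons 25

```text
time_s: 16.0
tcp_pos: [0.4787, -0.1788, 0.0469]
orientation: [2.221, 2.221, 0.002]
ft_force: [1.2, 3.3, 0.1]
grip_width: 0.0101
```

Call:
carry_out --moves '[{"dp": [1,0,0],"dr": [0,0,0],"jaw": 0.4},{"dp": [2,0,0],"dr": [0,0,0],"jaw": 0.4},{"dp": [3,0,0],"dr": [0,0,0],"jaw": 0.4},{"dp": [4,0,0],"dr": [0,0,0],"jaw": 0.4},{"dp": [5,0,0],"dr": [0,0,0],"jaw": 0.4},{"dp": [5.8,0,0],"dr": [0,0,0],"jaw": 0.4},{"dp": [6.4,0,0],"dr": [0,0,0],"jaw": 0.4},{"dp": [6.7,0,0],"dr": [0,0,0],"jaw": 0.4},{"dp": [6.7,0,0],"dr": [0,0,0],"jaw": 0.4}]'

```text
time_s: 16.9
tcp_pos: [0.5469, -0.1788, 0.0468]
orientation: [2.221, 2.221, 0.003]
ft_force: [1.4, 5.0, 3.4]
grip_width: 0.01
```

Call:
carry_out --moves '[{"dp": [0.3,0,0],"dr": [0,0,0],"jaw": 0.4},{"dp": [0.3,0,0],"dr": [0,0,0],"jaw": 0.4},{"dp": [0.3,0,0],"dr": [0,0,0],"jaw": 0.4}]'

```text
time_s: 17.2
tcp_pos: [0.5481, -0.1789, 0.0468]
orientation: [-2.22, -2.22, 0.001]
ft_force: [-4.6, 5.1, 7.8]
grip_width: 0.0101
```

Call:
carry_out --moves '[{"dp": [-0.1,0,0],"dr": [0,0,0],"jaw": 3},{"dp": [-0.1,0,0],"dr": [0,0,0],"jaw": 3},{"dp": [-0.1,0,4],"dr": [0,0,0],"jaw": 3},{"dp": [-0.1,0,7],"dr": [0,0,0],"jaw": 3},{"dp": [-0.1,5,7],"dr": [0,0,0],"jaw": 3},{"dp": [-0.1,10,7],"dr": [0,0,0],"jaw": 3},{"dp": [-0.1,13.5,7],"dr": [0,0,0],"jaw": 3},{"dp": [-0.1,13.5,7],"dr": [0,0,0],"jaw": 3},{"dp": [-0.1,13.5,3],"dr": [0,0,0],"jaw": 3},{"dp": [-0.1,13.5,0],"dr": [0,0,0],"jaw": 3},{"dp": [-0.1,13.5,0],"dr": [0,0,0],"jaw": 3},{"dp": [-0.1,13.5,0],"dr": [0,0,0],"jaw": 0.4},{"dp": [-0.1,13.5,0],"dr": [0,0,0],"jaw": 0.4},{"dp": [-0.1,13.5,0],"dr": [0,0,0],"jaw": 0.4},{"dp": [-0.1,13.5,0],"dr": [0,0,0],"jaw": 0.4}]'

```text
time_s: 18.7
tcp_pos: [0.5471, -0.045, 0.046]
orientation: [2.221, 2.22, -0.001]
ft_force: [2.7, -4.2, -4.6]
grip_width: 0.0102
```

Call:
carry_out --moves '[{"dp": [-2,0,0],"dr": [0,0,0],"jaw": 0.4},{"dp": [-4,0,0],"dr": [0,0,0],"jaw": 0.4},{"dp": [-6,0,0],"dr": [0,0,0],"jaw": 0.4},{"dp": [-8,0,0],"dr": [0,0,0],"jaw": 0.4},{"dp": [-10,0,0],"dr": [0,0,0],"jaw": 0.4},{"dp": [-11.2,0,0],"dr": [0,0,0],"jaw": 0.4},{"dp": [-12,0,0],"dr": [0,0,0],"jaw": 0.4},{"dp": [-12,0,0],"dr": [0,0,0],"jaw": 0.4},{"dp": [-12,0,0],"dr": [0,0,0],"jaw": 0.4}]'

```text
time_s: 19.6
tcp_pos: [0.4263, -0.045, 0.0462]
orientation: [2.221, 2.221, -0.003]
ft_force: [-0.9, -5.1, -2.3]
grip_width: 0.0101
```

Call:
carry_out --moves '[{"dp": [0,0,0],"dr": [0,0,0],"jaw": 3},{"dp": [0,0,0],"dr": [0,0,0],"jaw": 3},{"dp": [0,0,4],"dr": [0,0,0],"jaw": 3},{"dp": [0,0,9],"dr": [0,0,0],"jaw": 3},{"dp": [3,-3,12],"dr": [0,0,0],"jaw": 5},{"dp": [6,-6,14],"dr": [0,0,0],"jaw": 6},{"dp": [9,-7,16],"dr": [0,0,0],"jaw": 7},{"dp": [9,-7,16],"dr": [0,0,0],"jaw": 7},{"dp": [9,-7,16],"dr": [0,0,0],"jaw": 7}]'

```text
time_s: 20.5
tcp_pos: [0.5174, -0.1141, 0.2065]
orientation: [-2.221, -2.221, -0.001]
ft_force: [-0.5, 0.1, -0.4]
grip_width: 0.0697
```

```bash
python3 - <<'E'
from h import *
d=cap('wrist','w5.png'); o=readout.get_obs(); print(o['time_s'],o['tcp_pos'],o['orientation'],o['grip_width'],d['eye'])
E
```

```text
20.55 [ 0.51641524 -0.11356429  0.2054636 ] [-2.21996310e+00 -2.22019402e+00  6.98381251e-04] 0.07013262501912053 [ 0.51708741 -0.04195047  0.3497769 ]
```

View pics/w5.png

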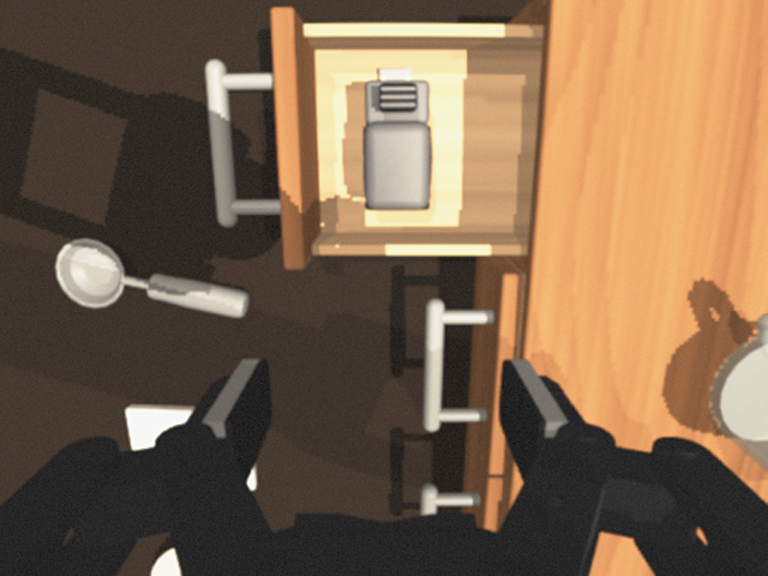

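```bash
python3 - <<'E'
from h import *
np.set_printoptions(precision=4,suppress=True)
d=load('w5.png')
for n,x,y,z in [('fl',367,124,.069),('fr',429,124,.069),('bl',368,208,.069),('br',429,208,.069),('hook',395,73,.02),('panel back',312,30,.056),('panel back2',316,240,.056),('button',398,97,.078),('drawer back? r',525,250,.056)]:
    print(n,onz(d,x/1.5-.2,y/1.5-.2,z))
im=d['color'][40:145,180:370,::-1]; cv2.imwrite('pics/c.png',cv2.resize(im,None,fx=4,fy=4,interpolation=cv2.INTER_CUBIC))
E
```

```text
fl [ 0.5076 -0.0332  0.069 ]
fr [ 0.5413 -0.0332  0.069 ]
bl [ 0.5077 -0.079   0.069 ]
br [ 0.5424 -0.079   0.069 ]
hook [ 0.5237 -0.001   0.02  ]
panel back [0.4774 0.017  0.056 ]
panel back2 [ 0.4757 -0.1001  0.056 ]
button [ 0.5241 -0.02    0.078 ]
drawer back? r [ 0.603  -0.1061  0.056 ]
```

View pics/c.png

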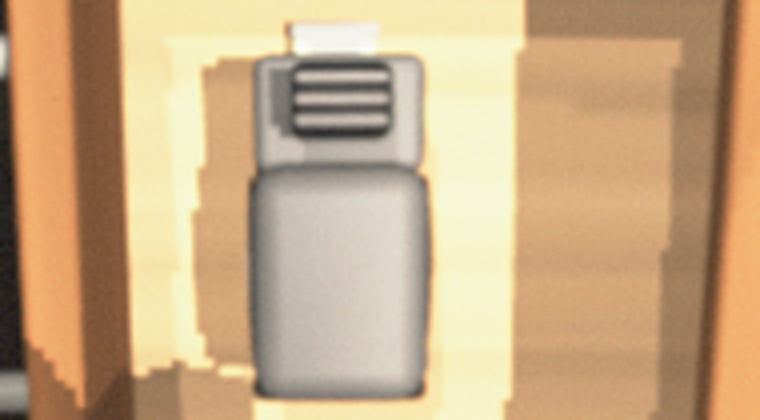

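Call:
carry_out --moves '[{"dp": [0.85,4,-2],"dr": [0,0,0],"jaw": 5.4},{"dp": [0.85,6.95,-5],"dr": [0,0,0],"jaw": 5.4},{"dp": [0.85,6.95,-8],"dr": [0,0,0],"jaw": 5.4},{"dp": [0.85,6.95,-12],"dr": [0,0,0],"jaw": 5.4},{"dp": [0.85,6.95,-15],"dr": [0,0,0],"jaw": 5.4},{"dp": [0.85,6.95,-16.4],"dr": [0,0,0],"jaw": 5.4},{"dp": [0.85,6.95,-16.4],"dr": [0,0,0],"jaw": 5.4},{"dp": [0.85,6.95,-16.4],"dr": [0,0,0],"jaw": 2.5},{"dp": [0.85,6.95,-16.4],"dr": [0,0,0],"jaw": 2.5},{"dp": [0.85,6.95,-16.4],"dr": [0,0,0],"jaw": 2.5},{"dp": [0.85,6.95,-16.4],"dr": [0,0,0],"jaw": 2.5},{"dp": [0.85,6.95,-16.4],"dr": [0,0,0],"jaw": 2.5}]' --newtons 60

```text
time_s: 21.75
tcp_pos: [0.5258, -0.0445, 0.043]
orientation: [2.222, 2.221, 0.001]
ft_force: [-0.4, 3.3, 5.4]
grip_width: 0.0369
```

Call:
carry_out --moves '[{"dp": [0,0,3],"dr": [0,0,0],"jaw": 2.5},{"dp": [0,0,7],"dr": [0,0,0],"jaw": 2.5},{"dp": [0,0,11],"dr": [0,0,0],"jaw": 2.5},{"dp": [0,3,12],"dr": [0,0,0],"jaw": 2.5},{"dp": [1.5,7,12],"dr": [0,0,0],"jaw": 2.5},{"dp": [3,11,12],"dr": [0,0,0],"jaw": 2.5},{"dp": [5,15,12],"dr": [0,0,0],"jaw": 2.5},{"dp": [7,19,12],"dr": [0,0,0],"jaw": 2.5},{"dp": [9,23,10],"dr": [0,0,0],"jaw": 2.5},{"dp": [11,26,7],"dr": [0,0,0],"jaw": 2.5},{"dp": [12.5,29,4],"dr": [0,0,0],"jaw": 2.5},{"dp": [13.4,32,2],"dr": [0,0,0],"jaw": 2.5},{"dp": [13.4,32.4,2],"dr": [0,0,0],"jaw": 2.5},{"dp": [13.4,32.4,2],"dr": [0,0,0],"jaw": 2.5},{"dp": [13.4,32.4,2],"dr": [0,0,0],"jaw": 2.5}]'

```text
time_s: 23.25
tcp_pos: [0.6596, 0.2784, 0.0624]
orientation: [2.222, 2.22, -0.001]
ft_force: [0.4, 0.6, -4.8]
grip_width: 0.0372
```

```bash
python3 - <<'E'
from h import *
o=readout.get_obs(); print(o['time_s'],o['tcp_pos'],o['orientation'],o['grip_width'],o['ft_force'])
d=cap('side','s2.png'); w=cap('wrist','w6.png')
u,v=proj(d,[[.66,.28,.03]])[0].astype(int); print(u,v)
im=d['color'][max(v-75,0):v+75,max(u-100,0):u+100,::-1]
b=w['color'][:300,80:440,::-1]
A_=cv2.resize(im,(600,450),interpolation=cv2.INTER_CUBIC)
cv2.imwrite('pics/s2c.png',A_);cv2.imwrite('pics/w6c.png',cv2.resize(b,None,fx=2,fy=2,interpolation=cv2.INTER_CUBIC)); print(max(u-100,0),max(v-75,0))
E
```

```text
23.25 [0.65956724 0.27835725 0.06240439] [ 2.22179544e+00  2.22018264e+00 -7.91181254e-04] 0.037195766532212175 [ 0.42107584  0.57922452 -4.79660181]
188 314
88 239
```

View pics/w6c.png

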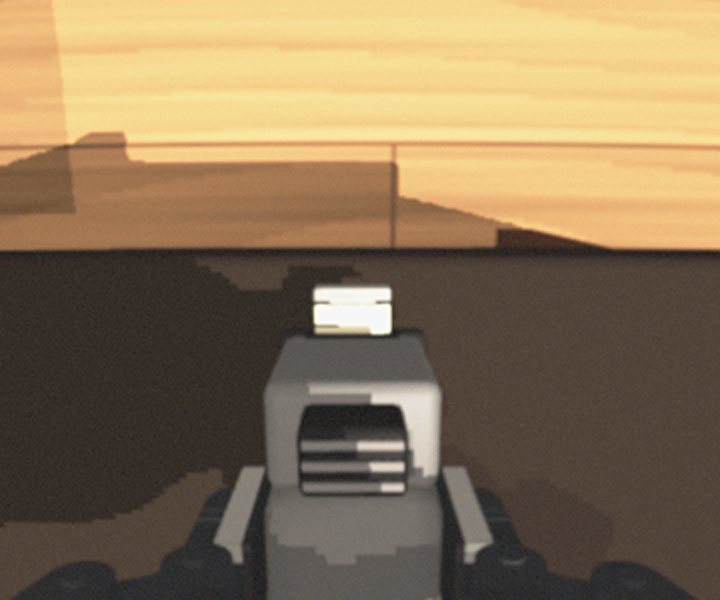

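```bash
python3 - <<'E'
from h import *
np.set_printoptions(precision=4,suppress=True)
d=load('w6.png')
q=lambda x,y,z:onz(d,80+x/2-.25,y/2-.25,z)
for x in (60,352,640): print('edge',q(x,253,0))
print('button back/front top',q(353,494,.097),q(353,435,.097))
print('shoulder rear/front',q(353,488,.081),q(353,383,.081))
for z in (.032,.028,.022): print('hook',q(352,287,z),q(352,302,z))
E
```

```text
edge [0.5681 0.3312 0.    ]
edge [0.6596 0.3306 0.    ]
edge [0.7501 0.331  0.    ]
button back/front top [0.6598 0.2964 0.097 ] [0.6598 0.308  0.097 ]
shoulder rear/front [0.6598 0.2899 0.081 ] [0.6598 0.3128 0.081 ]
hook [0.6596 0.3248 0.032 ] [0.6596 0.3207 0.032 ]
hook [0.6596 0.3242 0.028 ] [0.6596 0.3201 0.028 ]
hook [0.6596 0.3233 0.022 ] [0.6596 0.319  0.022 ]
```

Call:
carry_out --moves '[{"dp": [0,1.3,0],"dr": [0,0,0],"jaw": 2.5},{"dp": [0,1.3,0],"dr": [0,0,0],"jaw": 2.5},{"dp": [0,1.3,-1.5],"dr": [0,0,0],"jaw": 2.5},{"dp": [0,1.3,-2.5],"dr": [0,0,0],"jaw": 2.5},{"dp": [0,1.3,-3],"dr": [0,0,0],"jaw": 2.5},{"dp": [0,1.3,-3],"dr": [0,0,0],"jaw": 2.5},{"dp": [0,1.3,-3],"dr": [0,0,0],"jaw": 2.5},{"dp": [0,1.3,-3],"dr": [0,0,0],"jaw": 2.5},{"dp": [0,1.3,-3],"dr": [0,0,0],"jaw": 2.5}]'

```text
time_s: 24.25
tcp_pos: [0.6594, 0.2922, 0.0318]
orientation: [-2.222, -2.221, 0.001]
ft_force: [0.6, -0.2, -4.6]
grip_width: 0.0373
```

```bash
python3 - <<'E'
from h import *
w=cap('wrist','w7.png')
cv2.imwrite('pics/w7c.png',cv2.resize(w['color'][60:260,160:360,::-1],None,fx=3,fy=3,interpolation=cv2.INTER_CUBIC)); print(readout.get_obs()['tcp_pos'])
E
```

```text
[0.65946566 0.29221827 0.03198359]
```

View pics/w7c.png

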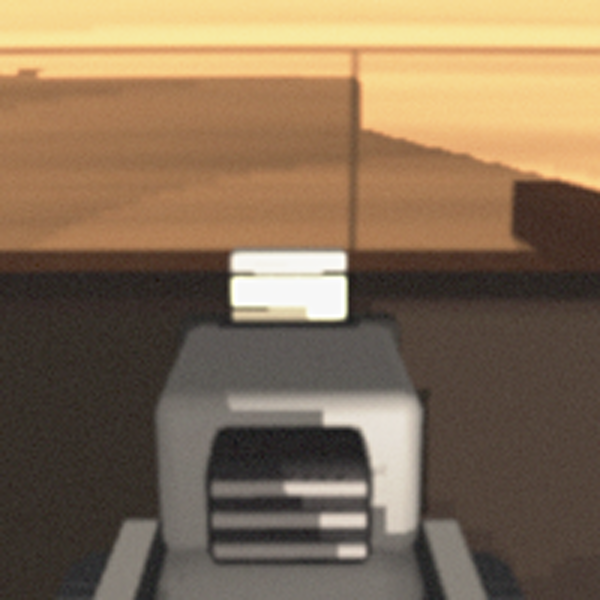

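```bash
python3 - <<'E'
from h import *
np.set_printoptions(precision=4,suppress=True)
d=load('w7.png'); print(d['eye'])
q=lambda x,y,z:onz(d,160+x/3-.33,60+y/3-.33,z)
for r in (296,299,272): print('edge',q(90,r,0),q(450,r,0))
for z in (.012,.007,.002): print('hook out/in',q(290,250,z),q(290,275,z))
print('front bottom of case',q(290,322,.01), 'shoulder front/rear',q(290,395,.051),q(290,548,.051))
print(proj(d,[[.66,.33,0],[.66,.33,-.035]]))
E
```

```text
[0.6592 0.3644 0.175 ]
edge [0.6231 0.3305 0.    ] [0.6881 0.3305 0.    ]
edge [0.6231 0.3299 0.    ] [0.6881 0.3299 0.    ]
edge [0.6234 0.3349 0.    ] [0.6879 0.3349 0.    ]
hook out/in [0.6592 0.3405 0.012 ] [0.6592 0.3363 0.012 ]
hook out/in [0.6592 0.3398 0.007 ] [0.6592 0.3355 0.007 ]
hook out/in [0.6592 0.339  0.002 ] [0.6592 0.3346 0.002 ]
front bottom of case [0.6592 0.3279 0.01  ] shoulder front/rear [0.6592 0.3272 0.051 ] [0.6592 0.3051 0.051 ]
[[257.7688 159.1618]
 [257.5278 148.6259]]
```

Call:
carry_out --moves '[{"dp": [0,0,-0.1],"dr": [0,0,0],"jaw": 2.5},{"dp": [0,0,-0.1],"dr": [0,0,0],"jaw": 2.5},{"dp": [0,0,-0.1],"dr": [0,0,0],"jaw": 2.5},{"dp": [0,0,-0.1],"dr": [0,0,0],"jaw": 2.5},{"dp": [0,-0.5,-0.1],"dr": [0,0,0],"jaw": 2.5},{"dp": [0,-1,-0.1],"dr": [0,0,0],"jaw": 2.5},{"dp": [0,-2,-0.1],"dr": [0,0,0],"jaw": 2.5},{"dp": [0,-3,-0.1],"dr": [0,0,0],"jaw": 2.5},{"dp": [0,-3,-0.1],"dr": [0,0,0],"jaw": 2.5},{"dp": [0,-3,-0.1],"dr": [0,0,0],"jaw": 2.5}]'

```text
time_s: 25.3
tcp_pos: [0.6597, 0.2618, 0.0313]
orientation: [-2.223, -2.22, -0.0]
ft_force: [-0.8, 1.6, -4.2]
grip_width: 0.0369
```

```bash
python3 - <<'E'
from h import *
w=cap('wrist','w8.png')
cv2.imwrite('pics/w8c.png',cv2.resize(w['color'][60:260,160:360,::-1],None,fx=2.5,fy=2.5,interpolation=cv2.INTER_CUBIC)); print(readout.get_obs()['tcp_pos'],proj(w,[.66,.33,0]))
E
```

```text
[0.65964965 0.2621774  0.03134169] [[257.24020746 101.32200824]]
```

View pics/w8c.png

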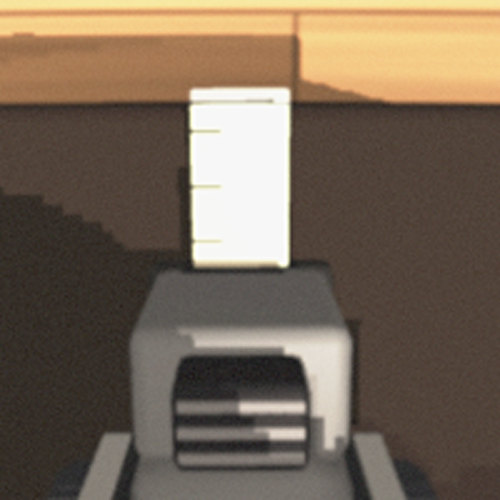

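Call:
carry_out --moves '[{"dp": [0,-2,0],"dr": [0,0,0],"jaw": 2.5},{"dp": [0,-4,0],"dr": [0,0,0],"jaw": 2.5},{"dp": [0,-6,0],"dr": [0,0,0],"jaw": 2.5},{"dp": [0,-8,0],"dr": [0,0,0],"jaw": 2.5},{"dp": [0,-10,0],"dr": [0,0,0],"jaw": 2.5},{"dp": [0,-12,0],"dr": [0,0,0],"jaw": 2.5},{"dp": [0,-14,0],"dr": [0,0,0],"jaw": 2.5},{"dp": [0,-16,0],"dr": [0,0,0],"jaw": 2.5},{"dp": [0,-17.5,0],"dr": [0,0,0],"jaw": 2.5},{"dp": [0,-18.4,0],"dr": [0,0,0],"jaw": 2.5},{"dp": [0,-18.4,0],"dr": [0,0,0],"jaw": 2.5},{"dp": [0,-18.4,0],"dr": [0,0,0],"jaw": 2.5}]'

```text
time_s: 26.55
tcp_pos: [0.6596, 0.0786, 0.0313]
orientation: [-2.222, -2.221, -0.001]
ft_force: [0.0, 1.9, -4.8]
grip_width: 0.0365
```

Call:
carry_out --moves '[{"dp": [0,-0.2,0],"dr": [0,0,0],"jaw": 2.5},{"dp": [0,-0.4,0],"dr": [0,0,0],"jaw": 2.5},{"dp": [0,-0.4,0],"dr": [0,0,0],"jaw": 2.5}]'

```text
time_s: 26.85
tcp_pos: [0.6596, 0.0746, 0.0313]
orientation: [-2.221, -2.222, 0.0]
ft_force: [-0.5, 2.8, -4.0]
grip_width: 0.0369
```

Call:
carry_out --moves '[{"dp": [0,-0.1,0],"dr": [0,0,0],"jaw": 2.5},{"dp": [0,-0.2,0],"dr": [0,0,0],"jaw": 2.5},{"dp": [0,-0.3,0],"dr": [0,0,0],"jaw": 2.5},{"dp": [0,-0.3,0],"dr": [0,0,0],"jaw": 2.5}]'

```text
time_s: 27.25
tcp_pos: [0.6595, 0.0712, 0.0313]
orientation: [-2.222, -2.221, 0.0]
ft_force: [-0.3, 1.8, -4.7]
grip_width: 0.0367
```

Call:
carry_out --moves '[{"dp": [0,-0.1,0],"dr": [0,0,0],"jaw": 2.5},{"dp": [0,-0.2,0],"dr": [0,0,0],"jaw": 2.5},{"dp": [0,-0.2,0],"dr": [0,0,0],"jaw": 2.5}]'

```text
time_s: 27.55
tcp_pos: [0.6595, 0.0691, 0.0313]
orientation: [-2.222, -2.221, 0.0]
ft_force: [-0.6, 1.7, -4.2]
grip_width: 0.037
```

Call:
carry_out --moves '[{"dp": [0,-0.1,0],"dr": [0,0,0],"jaw": 2.5},{"dp": [0,-0.2,0],"dr": [0,0,0],"jaw": 2.5},{"dp": [0,-0.2,0],"dr": [0,0,0],"jaw": 2.5}]'

```text
time_s: 27.85
tcp_pos: [0.6595, 0.0676, 0.0313]
orientation: [-2.221, -2.221, -0.001]
ft_force: [0.1, 3.1, -4.9]
grip_width: 0.0368
```

Call:
carry_out --moves '[{"dp": [0,-0.1,0],"dr": [0,0,0],"jaw": 2.5},{"dp": [0,-0.1,0],"dr": [0,0,0],"jaw": 2.5}]'

```text
time_s: 28.05
tcp_pos: [0.6596, 0.0675, 0.0313]
orientation: [-2.221, -2.22, -0.003]
ft_force: [1.1, 5.7, -5.6]
grip_width: 0.0369
```

Call:
carry_out --moves '[{"dp": [0,-0.1,0],"dr": [0,0,0],"jaw": 2.5},{"dp": [0,-0.1,0],"dr": [0,0,0],"jaw": 2.5}]'

```text
time_s: 28.25
tcp_pos: [0.6596, 0.0676, 0.0314]
orientation: [-2.22, -2.219, -0.005]
ft_force: [0.0, 9.3, -4.2]
grip_width: 0.0371
```

Call:
carry_out --moves '[{"dp": [0,0.2,0],"dr": [0,0,0],"jaw": 2.5},{"dp": [0,0.2,-0.1],"dr": [0,0,0],"jaw": 2.5},{"dp": [0,0.2,-0.1],"dr": [0,0,0],"jaw": 2.5},{"dp": [0,0.2,-0.1],"dr": [0,0,0],"jaw": 2.5}]'

```text
time_s: 28.65
tcp_pos: [0.6598, 0.0676, 0.0311]
orientation: [-2.221, -2.221, -0.001]
ft_force: [-2.3, 5.1, 0.6]
grip_width: 0.0371
```

Call:
carry_out --moves '[{"dp": [0,0,0],"dr": [0,0,0],"jaw": 3.9},{"dp": [0,0,0],"dr": [0,0,0],"jaw": 4.4},{"dp": [0,0,0],"dr": [0,0,0],"jaw": 5.2},{"dp": [0,0,0],"dr": [0,0,0],"jaw": 5.2},{"dp": [0,0,1],"dr": [0,0,0],"jaw": 5.2},{"dp": [0,0,4],"dr": [0,0,0],"jaw": 5.2},{"dp": [0,0.5,8],"dr": [0,0,0],"jaw": 5.2},{"dp": [0,2.4,8],"dr": [0,0,0],"jaw": 2},{"dp": [0,2.4,8],"dr": [0,0,0],"jaw": 0},{"dp": [0,2.4,8],"dr": [0,0,0],"jaw": 0},{"dp": [0,2.4,8],"dr": [0,0,0],"jaw": 0}]'

```text
time_s: 29.75
tcp_pos: [0.6585, 0.0909, 0.1086]
orientation: [-2.221, -2.22, 0.004]
ft_force: [0.2, -0.1, -0.1]
grip_width: 0.0002
```

```bash
python3 - <<'E'
from h import *
w=cap('wrist','w9.png'); s=cap('side','s3.png')
a=cv2.resize(w['color'][:,:,::-1],(400,300)); 
b=cv2.resize(s['color'][150:350,100:350,::-1],None,fx=2.4,fy=2.4,interpolation=cv2.INTER_CUBIC)
cv2.imwrite('pics/s3c.png',b); cv2.imwrite('pics/w9c.png',cv2.resize(w['color'][60:384,100:412,::-1],None,fx=1.8,fy=1.8,interpolation=cv2.INTER_CUBIC)); print(readout.get_obs()['tcp_pos'],readout.get_obs()['ft_force'])
E
```

```text
[0.65869736 0.09078329 0.10869036] [ 0.49960411 -0.34299521  0.0881318 ]
```

View pics/w9c.png

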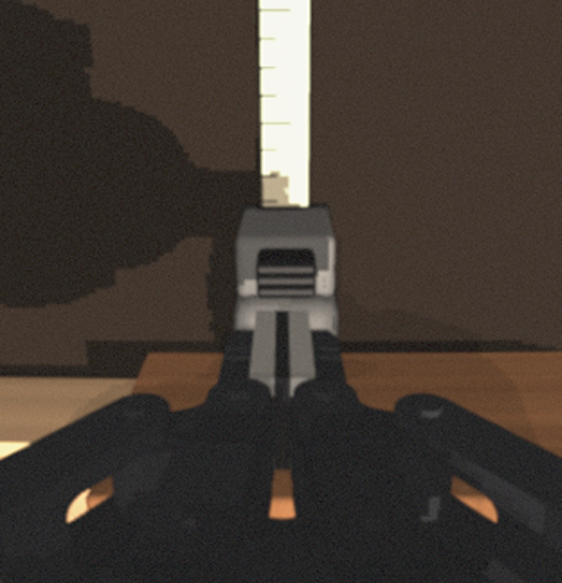

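```bash
python3 - <<'E'
from h import *
np.set_printoptions(precision=4,suppress=True)
d=load('w9.png')
q=lambda x,y,z:onz(d,100+x/1.8-.25,60+y/1.8-.25,z)
print(q(286,297,.066),q(286,267,.066)); print('shoulder',q(286,299,.05),q(286,238,.05)); print('rear step',q(286,310,.057))
print('blade',q(284,200,.01),q(284,5,.01), 'unit',q(400,352,.0980),q(400,344,0))
print(proj(d,[[.66,.0315+.036+.0255,.066]])*1,(100+286/1.8,60+282/1.8))
E
```

```text
[0.6596 0.0861 0.066 ] [0.6596 0.0969 0.066 ]
shoulder [0.6597 0.0787 0.05  ] [0.6597 0.1021 0.05  ]
rear step [0.6597 0.0774 0.057 ]
blade [0.659  0.1066 0.01  ] [0.6589 0.1838 0.01  ] unit [0.6925 0.0822 0.098 ] [0.7138 0.0348 0.    ]
[[259.2801 214.1509]] (258.8888888888889, 216.66666666666666)
```

Call:
carry_out --moves '[{"dp": [0.1,0.2,-2],"dr": [0,0,0],"jaw": 0},{"dp": [0.1,0.2,-3.8],"dr": [0,0,0],"jaw": 0},{"dp": [0.1,0.2,-4.1],"dr": [0,0,0],"jaw": 0},{"dp": [0.1,0.2,-4.3],"dr": [0,0,0],"jaw": 0},{"dp": [0.1,0.2,-4.5],"dr": [0,0,0],"jaw": 0},{"dp": [0.1,0.2,-4.7],"dr": [0,0,0],"jaw": 0},{"dp": [0.1,0.2,-4.8],"dr": [0,0,0],"jaw": 0},{"dp": [0.1,0.2,-4.8],"dr": [0,0,0],"jaw": 0}]'

```text
time_s: 30.65
tcp_pos: [0.661, 0.0933, 0.0631]
orientation: [2.221, 2.221, 0.001]
ft_force: [-0.9, -0.3, 2.6]
grip_width: 0.0002
```

Call:
carry_out --moves '[{"dp": [0,0,-0.15],"dr": [0,0,0],"jaw": 0},{"dp": [0,0,-0.3],"dr": [0,0,0],"jaw": 0},{"dp": [0,0,-0.3],"dr": [0,0,0],"jaw": 0},{"dp": [0,0,-0.3],"dr": [0,0,0],"jaw": 0}]'

```text
time_s: 31.05
tcp_pos: [0.6609, 0.0933, 0.0595]
orientation: [2.221, 2.221, 0.001]
ft_force: [-0.0, 0.9, 3.6]
grip_width: -0.0
```

Call:
carry_out --moves '[{"dp": [0,0,-0.1],"dr": [0,0,0],"jaw": 0},{"dp": [0,0,-0.2],"dr": [0,0,0],"jaw": 0},{"dp": [0,0,-0.2],"dr": [0,0,0],"jaw": 0}]'

```text
time_s: 31.35
tcp_pos: [0.6612, 0.0935, 0.0587]
orientation: [2.221, 2.221, 0.001]
ft_force: [-3.3, 1.1, 8.8]
grip_width: 0.0001
```

Call:
carry_out --moves '[{"dp": [0,0,-0.1],"dr": [0,0,0],"jaw": 0},{"dp": [0,0,-0.2],"dr": [0,0,0],"jaw": 0},{"dp": [0,0,-0.2],"dr": [0,0,0],"jaw": 0}]'

```text
time_s: 31.65
tcp_pos: [0.6616, 0.0936, 0.0579]
orientation: [2.221, 2.221, 0.002]
ft_force: [-4.3, 0.8, 13.0]
grip_width: -0.0002
```

Call:
carry_out --moves '[{"dp": [0,0,-0.2],"dr": [0,0,0],"jaw": 0},{"dp": [0,0,-0.2],"dr": [0,0,0],"jaw": 0},{"dp": [0,0,-0.2],"dr": [0,0,0],"jaw": 0}]'

```text
time_s: 31.95
tcp_pos: [0.662, 0.0937, 0.057]
orientation: [2.221, 2.22, 0.004]
ft_force: [-5.7, -0.2, 16.8]
grip_width: 0.0003
```

Call:
carry_out --moves '[{"dp": [0,0,0.6],"dr": [0,0,0],"jaw": 0},{"dp": [0,0,2],"dr": [0,0,0],"jaw": 0},{"dp": [0,0,6],"dr": [0,0,0],"jaw": 0},{"dp": [0,-0.2,6],"dr": [0,0,0],"jaw": 0},{"dp": [0,-0.2,6],"dr": [0,0,0],"jaw": 0}]'

```text
time_s: 32.45
tcp_pos: [0.6615, 0.0912, 0.1148]
orientation: [2.221, 2.219, 0.003]
ft_force: [0.0, 0.9, -0.3]
grip_width: -0.0001
```

```bash
python3 - <<'E'
from h import *
w=cap('wrist','w10.png'); p=load('w9.png')
f=lambda d:cv2.resize(d['color'][150:260,200:320,::-1],None,fx=3.3,fy=3.3,interpolation=cv2.INTER_CUBIC)
cv2.imwrite('pics/w10c.png',np.hstack([f(p),f(w)])); print(readout.get_obs()['tcp_pos'],p['eye'],w['eye'])
E
```

```text
[0.66045491 0.0911998  0.11310028] [0.65860949 0.16318496 0.2517484 ] [0.66083702 0.16335332 0.25805373]
```

View pics/w10c.png

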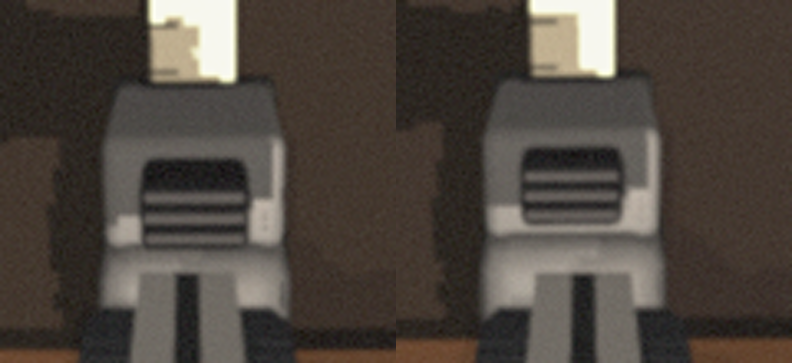

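Call:
carry_out --moves '[{"dp": [0,0,4],"dr": [0,0,0],"jaw": 0},{"dp": [-4,-2.3,6],"dr": [0,0,0],"jaw": 2},{"dp": [-8,-4.6,6],"dr": [0,0,0],"jaw": 3},{"dp": [-12,-7,6],"dr": [0,0,0],"jaw": 3},{"dp": [-16,-9.3,6],"dr": [0,0,0],"jaw": 3},{"dp": [-20,-11.6,6],"dr": [0,0,0],"jaw": 3},{"dp": [-23.4,-13.6,6],"dr": [0,0,0],"jaw": 3},{"dp": [-23.4,-13.6,3],"dr": [0,0,0],"jaw": 3},{"dp": [-23.4,-13.6,1],"dr": [0,0,0],"jaw": 3},{"dp": [-23.4,-13.6,1],"dr": [0,0,0],"jaw": 3},{"dp": [-23.4,-13.6,1],"dr": [0,0,0],"jaw": 3}]'

```text
time_s: 33.6
tcp_pos: [0.4258, -0.0445, 0.1223]
orientation: [-2.22, -2.219, 0.002]
ft_force: [-0.8, -0.5, 0.3]
grip_width: 0.0298
```

Call:
carry_out --moves '[{"dp": [0.05,0,-4],"dr": [0,0,0],"jaw": 3},{"dp": [0.05,0,-7],"dr": [0,0,0],"jaw": 3},{"dp": [0.05,0,-7.6],"dr": [0,0,0],"jaw": 3},{"dp": [0.05,0,-7.6],"dr": [0,0,0],"jaw": 3},{"dp": [0.05,0,-7.6],"dr": [0,0,0],"jaw": 0.4},{"dp": [0.05,0,-7.6],"dr": [0,0,0],"jaw": 0.4},{"dp": [0.05,0,-7.6],"dr": [0,0,0],"jaw": 0.4},{"dp": [0.05,0,-7.6],"dr": [0,0,0],"jaw": 0.4}]' --newtons 25

```text
time_s: 34.4
tcp_pos: [0.4288, -0.0451, 0.0494]
orientation: [2.219, 2.219, 0.003]
ft_force: [-0.3, 0.5, 6.1]
grip_width: 0.0102
```

Call:
carry_out --moves '[{"dp": [1.5,0,0],"dr": [0,0,0],"jaw": 0.4},{"dp": [3,0,0],"dr": [0,0,0],"jaw": 0.4},{"dp": [4.5,0,0],"dr": [0,0,0],"jaw": 0.4},{"dp": [6,0,0],"dr": [0,0,0],"jaw": 0.4},{"dp": [7.5,0,0],"dr": [0,0,0],"jaw": 0.4},{"dp": [9,0,0],"dr": [0,0,0],"jaw": 0.4},{"dp": [10.5,0,0],"dr": [0,0,0],"jaw": 0.4},{"dp": [11.3,0,0],"dr": [0,0,0],"jaw": 0.4},{"dp": [12,0,0],"dr": [0,0,0],"jaw": 0.4},{"dp": [12.1,0,0],"dr": [0,0,0],"jaw": 0.4},{"dp": [12.1,0,0],"dr": [0,0,0],"jaw": 0.4}]'

```text
time_s: 35.5
tcp_pos: [0.5481, -0.0451, 0.0494]
orientation: [-2.221, -2.221, 0.003]
ft_force: [-7.9, -0.5, 12.3]
grip_width: 0.0097
```

Call:
carry_out --moves '[{"dp": [-0.15,0,0.1],"dr": [0,0,0],"jaw": 3},{"dp": [-0.15,0,0.1],"dr": [0,0,0],"jaw": 3},{"dp": [-0.15,0,0.1],"dr": [0,0,0],"jaw": 3},{"dp": [-0.15,0,4],"dr": [0,0,0],"jaw": 3},{"dp": [-0.15,0,9],"dr": [0,0,0],"jaw": 3},{"dp": [-0.15,0,14],"dr": [0,0,0],"jaw": 3},{"dp": [-4,0,19],"dr": [0,0,0],"jaw": 3},{"dp": [-8,0,24],"dr": [0,0,0],"jaw": 3},{"dp": [-12,-4,26],"dr": [0,0,0],"jaw": 3},{"dp": [-14,-8,26],"dr": [0,0,0],"jaw": 3},{"dp": [-14,-8,26],"dr": [0,0,0],"jaw": 3},{"dp": [-14,-8,26],"dr": [0,0,0],"jaw": 3}]'

```text
time_s: 36.7
tcp_pos: [0.4073, -0.1263, 0.3085]
orientation: [2.224, 2.215, 0.001]
ft_force: [0.0, 0.7, -0.0]
grip_width: 0.0298
```

```bash
python3 - <<'E'
from h import *
print(readout.get_obs()['tcp_pos'],readout.get_obs()['ft_force'])
s=cap('side','s4.png')
cv2.imwrite('pics/s4c.png',cv2.resize(s['color'][140:350,80:350,::-1],None,fx=2.85,fy=2.85,interpolation=cv2.INTER_CUBIC))
E
```

```text
[ 0.40731328 -0.12632847  0.30849346] [ 0.00092352  0.6796252  -0.02158767]
```

View pics/s4c.png

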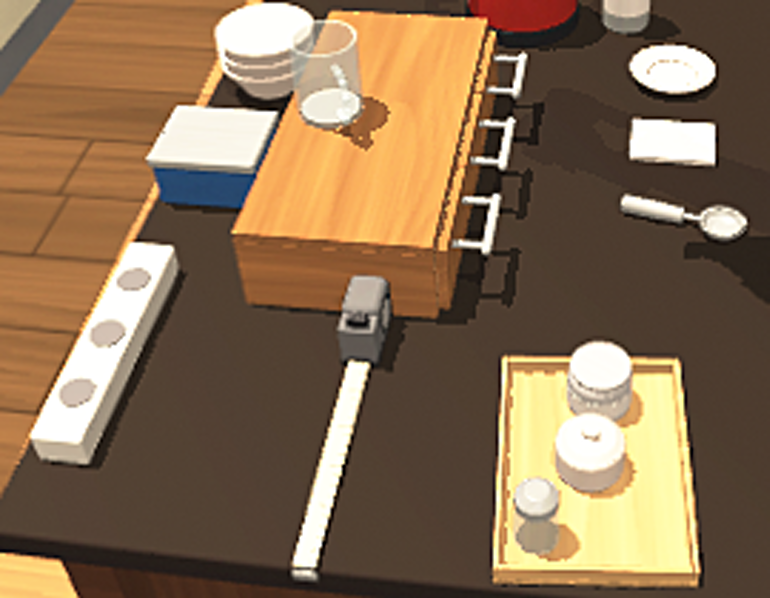

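```bash
python3 - <<'E'
from h import *
np.set_printoptions(precision=4,suppress=True)
s=load('s4.png'); q=lambda x,y,z:onz(s,80+x/2.85-.3,140+y/2.85-.3,z)
for n,a in dict(R=(522,75,.0715),M=(511,141,.0715),L=(494,222,.0715),tapeback=(372,280,.057),hook=(306,575,.0)).items(): print(n,q(*a))
c,k=np.cos(.076),np.sin(.076)
for n,a in dict(pep=(538,492,.071),milk=(600,362,.057),sug=(592,436,.059)).items():
    v=q(*a)-[.4292,.2015,0]; print(n,c*v[0]+k*v[1],-k*v[0]+c*v[1])
r.hand_in()
E
```

```text
R [ 0.5432 -0.3051  0.0715]
M [ 0.5417 -0.1753  0.0715]
L [ 0.5436 -0.0393  0.0715]
tapeback [0.6541 0.0423 0.057 ]
hook [0.6548 0.335  0.    ]
pep 0.04485172876528373 0.07713171270291184
milk -0.008554926583167822 -0.07613062281340585
sug 8.526669189462446e-05 0.009851512145483077
the job is handed in; nothing more can be done
```

The gap is set up as asked and I've handed the job in; no verdict came back. The gap held three items: the milk can, sugar pot and pepper pot. I stood all three upright on the tray, then pushed the middle drawer home and found the tape measure in the left drawer.

I hooked the tape over the counter's left end and backed it off until the force showed contact with the unit. I then pressed the lock down, shut the left drawer and moved the arm clear.

**Last checks:**
- **Drawers:** the three handles line up within about 2 mm, so all drawers read as shut. The left drawer also pushed back at its stop.
- **Items:** all three are well inside the tray limits. The closest is the pepper pot, about 18–19 mm inside.
- **Tape:** it looks straight and taut. The lock button is visibly down, by most of its 6 mm in the before-and-after picture.

**Small disagreements:**
- **Tape back and hook:** the final side view put the top of the tape's back about 11 mm from the unit and the hook at y = 0.335, the edge of the limit. I trusted the contact force and the closer wrist view instead: while backing off, the case stopped against the unit, and the wrist view had shown the hook on the edge.
- **Lock force:** while I pressed the lock, the force kept rising to 17 N as the tip sank about 2 mm past the expected height. I put this down to give in the fingers.

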